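# Heft the tablet canisters: empties to recycling, full ones back in the pan

### The job

The cleaning-tablet canisters on the counter all have their caps on, but some are used up. Heft each one: drop the empty ones into the grey plastic tub for recycling, and stand the full ones upright in the steel pan, setting them down gently rather than dropping them. Do not disturb the bottle, the jug or the cup, and finish when everything has come to rest.

Things in the scene. Friction and masses are not known exactly. Their poses are not given: they have to be found in the camera images.
- canister_1: Canister 1 of 3: opaque white plastic tablet canister, 56 mm diameter, 150 mm tall, its top 36 mm a grey ribbed screw cap of the same diameter. Loose, upright at the start. All look alike: full ones weigh 0.35 to 0.5 kg, empty ones 0.07 to 0.1 kg; which and how many are full varies. Origin on its axis at mid height, 75 mm above its underside; z towards the cap
- canister_2: Canister 2 of 3: opaque white plastic tablet canister, 56 mm diameter, 150 mm tall, its top 36 mm a grey ribbed screw cap of the same diameter. Loose, upright at the start. All look alike: full ones weigh 0.35 to 0.5 kg, empty ones 0.07 to 0.1 kg; which and how many are full varies. Origin on its axis at mid height, 75 mm above its underside; z towards the cap
- canister_3: Canister 3 of 3: opaque white plastic tablet canister, 56 mm diameter, 150 mm tall, its top 36 mm a grey ribbed screw cap of the same diameter. Loose, upright at the start. All look alike: full ones weigh 0.35 to 0.5 kg, empty ones 0.07 to 0.1 kg; which and how many are full varies. Origin on its axis at mid height, 75 mm above its underside; z towards the cap
- tub: open grey plastic tub for empties, fixed to the counter, 250 (x) x 180 (y) x 95 mm high, walls and floor 5 mm thick, with a 10 mm lip all round at the top; it stands to the left or the right of the canisters. Origin at the centre of its underside, x along its long side, z up
- pan: open stainless steel gastro pan for full canisters, fixed to the counter, 255 (x) x 155 (y) x 65 mm high, walls and floor 3 mm thick, with a 12 mm lip all round at the top; it stands on the other side of the canisters from the tub. Origin at the centre of its underside, x along its long side, z up
- napkins: steel napkin dispenser, fixed bystander beyond the canisters, 90 (x) x 110 (y) x 121 mm high; origin at the centre of its underside
- bottle: amber glass bottle with a brass-coloured cap, bystander, loose, 62 mm diameter, 200 mm tall; origin at the centre of its underside
- jug: aluminium milk jug with one handle (towards its +y), bystander, loose, 84 mm diameter, 100 mm tall; origin at the centre of its underside
- cup: white cup without handle, bystander, loose, 72 mm diameter, 65 mm tall; origin at the centre of its underside
Things that resemble listed ones, but are neither listed nor needed, are in the scene too. Leave any blue or green look-alike of the canister_1 alone. Leave any turquoise look-alike of the canister_2 alone.

How it is judged:
By the outcome, as a careful person would: the job done as asked, in the order asked, and still so for the second after the job is handed in, with the robot touching nothing.
It also fails if it takes over 72 s, if anything falls off the work surface, if the arm or the gripper's body presses on something with over 40 N, if the wrist force passes 120 N, or if a joint passes its speed limit or range.

### The arm

A 6-joint arm with a two-finger parallel gripper is mounted at the origin on the work surface. World frame = base frame: x ahead of the robot, y to its left, z up, the work surface at z = 0. Lengths are in m, angles in rad, forces in N, time in s.
With the tool pointing down it reaches from about 0.275 to 0.825 m from the base axis. Payload 5.2 kg.
Tool frame: the origin (TCP) lies on the centre line of the jaws, within the pads' length; the fingertips stand 25 mm ahead of it and the grasp point (between the pads) lies 6 mm ahead of it; x points along the fingers, y is the direction in which the jaws open and shut, and the axes are right-handed (so a half turn about x gives the same grasp; the last joint's range is limited). The gripper opens to 93 mm and grips with 3 to 60 N. Pads are 15 mm wide; open, the fingers measure 128 mm over their backs; the gripper's body (75 mm by 188 mm) begins 65 mm behind the grasp point.
Start: joints at [-1.48, 0.259, 1.535, -0, 1.348, -0.203], TCP at [0.159, -0.526, 0.244] pointing down, gripper open.
Joint ranges: [-3.14, 3.14], [-0.91, 2.08], [0.19, 2.58], [-1.22, 4.36], [0.22, 2.71], [-3.12, 3.12]. Speed limits (rad/s): [2.57, 2.57, 3.14, 3.14, 3.14, 3.14].

### API

Orientations are given as a unit quaternion [x, y, z, w].
In Python, from bench import r, optics gives the robot as it stands.
- The arm moves only by the tool apply_moves, never from a script. Its argument "rows" is a list of rows, each an object with "delta_pos": the shift along the world's x, y, z in mm, a list of three; "turn": the turn about the world's z in degrees; "gripper": the finger opening in mm, from 0 to 93. In form: [{"delta_pos": [x, y, z], "turn": turn, "gripper": gripper}, ...]. A call has 1 to 8 rows; each row shifts and turns the commanded pose from where the row before left it; what a row does not reach is not made up. A row lasts 1/12 s, in which the tool goes at most 41.7 mm and 7.16 degrees, less where a joint would pass 70% of its speed; a pose out of reach is approached as far as the arm can. A call with a gripper value outside its range is refused whole. The fingers move at their own pace and stop on an object; the grip force is fixed at half the most. Time passes only in rows, so rows that do not move let the fingers close. It gives the time, the measured TCP pose, the force and the opening at its end, in the units of the state.
- r.get_obs(): the state, without advancing time (a new reading comes with each control period).
- optics.capture(name): name is "scene" or "top"; returns a dict with "image" (400x640x3 uint8, red, green, blue), "fov_y" (degrees; the focal length in pixels is half the picture's height over the tangent of half this angle, whatever the lens; pixels are square), "cx", "cy" (the principal point, pixels), "world_to_cam" (4x4, takes a point from world to camera coordinates). Camera axes: x right, y down, z forward; pixel columns grow to the right and rows downward; lengths in m; the calibration is good to about 2 mm. A picture is of the moment at which its call begins. There is no depth.
- r.close_job(): hands the job in, once; it reports no verdict.
The state is a dict: "time": time; "joint_positions": joint angles; "qvel": joint speeds; "effort": joint torques, N m; "eef_pos": TCP position; "tcp_rot": TCP orientation; "contact_force": force on the tool from outside, world axes, zero at the start; "wrist_torque": the same for the moment, N m; "opening": opening from 0.0 (shut) to 1.0 (fully open).
Only numpy, scipy, OpenCV 4.12 (cv2) and the standard library are available. Lean on these libraries where they do the work, as an engineer would, in place of code of your own. Each camera call takes 0.05 s, during which the arm holds its last target. There are 200 camera calls.

## Working session

There is one attempt and no reset: what is moved stays moved. The work goes in short steps, Python scripts to look and compute and a tool call to move; the robot and the scene stay as the last step left them, time stands still between calls to the robot, and variables do not carry over. Pictures are saved under pics/ and viewed, about 8 in all and at most 12, crops included, and the job is handed in when it is done.

Besides the shell and the picture viewer there is one more tool, called after "Call:" as name([rows], argument=value, ...), one row to a line, values as JSON. apply_moves: Moves the arm, as the interface text tells. Its arguments: {"type":"object","properties":{"rows":{"type":"array","items":{"type":"object","properties":{"delta_pos":{"type":"array","items":{"type":"number"}},"turn":{"type":"number"},"gripper":{"type":"number"}}}}},"required":["rows"]}

```bash
mkdir -p pics; ls; cat > h.py <<'E'
import numpy as np,cv2
from bench import r,optics
def cap(n,f=None):
    c=optics.capture(n)
    if f: cv2.imwrite('pics/'+f,c['image'][:,:,::-1])
    return c
def ray(c,u,v):
    f=200/np.tan(np.radians(c['fov_y'])/2); M=np.array(c['world_to_cam']); R=M[:3,:3];t=M[:3,3]
    return -R.T@t, R.T@np.array([(u-c['cx'])/f,(v-c['cy'])/f,1])
def onz(c,u,v,z):
    o,d=ray(c,u,v); return o+d*(z-o[2])/d[2]
def proj(c,p):
    f=200/np.tan(np.radians(c['fov_y'])/2); M=np.array(c['world_to_cam']); q=M[:3,:3]@np.array(p)+M[:3,3]
    return f*q[0]/q[2]+c['cx'],f*q[1]/q[2]+c['cy']
E
python3 - <<'E'
from h import *
for n in('top','scene'):
    c=cap(n,n+'1.png'); o,d=ray(c,c['cx'],c['cy']); print(n,c['fov_y'],c['cx'],c['cy'],o.round(3),d.round(3))
o=r.get_obs();print(o)
E
```

```text
pics
top 50.147375971358635 320.69988624119577 191.64089580517086 [0.474 0.014 0.986] [ 0.09  -0.012 -0.996]
scene 45.16882596913143 313.08550060717096 195.67677172685234 [ 1.222 -0.539  0.903] [-0.56   0.447 -0.698]
{'time': 0.1, 'joint_positions': array([-1.47977541e+00,  2.59253203e-01,  1.53599107e+00,  1.82057099e-05,
        1.34799088e+00, -2.02786154e-01]), 'qvel': array([ 0.00229858, -0.00063173, -0.00304212,  0.00073664,  0.00122521,
        0.00156938]), 'effort': array([ 2.06170131e-03, -4.38214159e+01, -2.84643209e+01,  7.20455521e-02,
        3.62683309e-02, -4.90714388e-05]), 'eef_pos': array([ 0.15927225, -0.52595535,  0.24290291]), 'tcp_rot': array([ 0.69952926,  0.10408128, -0.69945185,  0.10292237]), 'contact_force': array([ 0.20243993, -0.29869462, -0.54856325]), 'wrist_torque': array([ 0.0305896 , -0.02151439, -0.02934595]), 'opening': 1.0012407608171674}
```

View pics/top1.png

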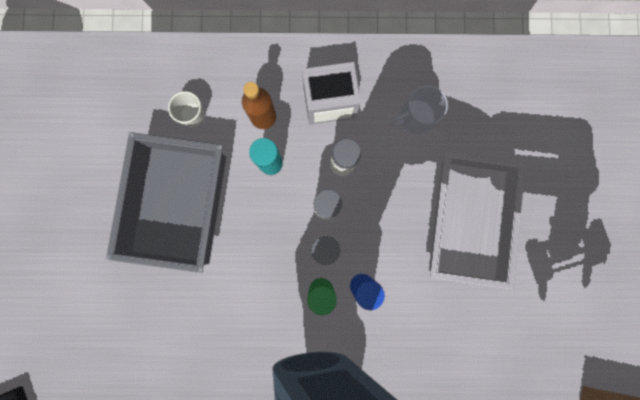

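View pics/scene1.png

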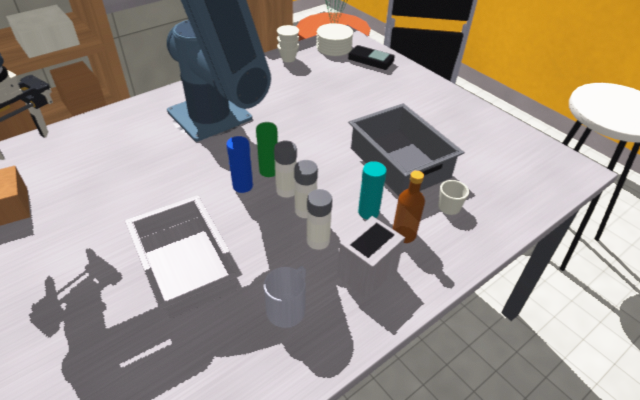

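Top view: the tub is on the left at about (165,200) and the pan on the right at about (477,222). The grey-capped white candidates are at (346,155), (327,205) and (326,250). Turquoise (265,155), green (321,297) and blue (367,292) are look-alikes to leave alone. Next I'll measure, with one enlarged crop to confirm.

```bash
cat > m.py <<'E'
from h import *
c=cap('top');s=cap('scene')
im=c['image'];big=im.copy()
g=cv2.GaussianBlur(cv2.cvtColor(im,cv2.COLOR_RGB2GRAY),(0,0),1)
H=cv2.HoughCircles(cv2.resize(g[130:270,295:375],None,fx=4,fy=4,interpolation=cv2.INTER_CUBIC),cv2.HOUGH_GRADIENT,1,100,param1=60,param2=12,minRadius=48,maxRadius=64)
pts=[]
for u,v,q in H[0]:
    U,V=u/4+295-.4,v/4+130-.4; p=onz(c,U,V,.15)
    print('cap',(U,V),q/4,p.round(4),'scene px top',np.round(proj(s,p),1),'base',np.round(proj(s,[p[0],p[1],0]),1)); pts.append((U,V,q/4,p))
f=lambda a,x0,y0,x1,y1,k:cv2.resize(a[y0:y1,x0:x1],None,fx=k,fy=k,interpolation=cv2.INTER_CUBIC)
A=f(im,240,130,390,320,3)
B=f(s['image'],220,110,400,260,2)
for U,V,q,p in pts:
    cv2.circle(A,(int((U-240)*3),int((V-130)*3)),int(q*3),(255,0,0),1)
    for z in(0,.15):
        P=[((np.array(proj(s,[p[0]+.028*np.cos(t),p[1]+.028*np.sin(t),z]))-[220,110])*2) for t in np.linspace(0,6.28,40)]
        cv2.polylines(B,[np.int32(P)],True,(255,0,0),1)
o=np.zeros((570,800,3),np.uint8);o[:570,:450]=A;o[:300,450:800]=B[:,:350]
cv2.imwrite('pics/crop.png',o[:,:,::-1])
# rims from hand-read outer corners
for n,z,q in(('tub',.095,[(132,133),(222,147),(202,271),(108,257)]),('pan',.065,[(446,155),(521,164),(512,289),(431,279)])):
    P=np.array([onz(c,*a,z)[:2] for a in q]); print(n,P.round(3).tolist(),'c',P.mean(0).round(3),'sides',[round(float(np.linalg.norm(P[i]-P[i-1])),3) for i in range(4)])
for n,u,v,z in(('nap',331,78,.121),('turq',264,149,.15),('green',320,292,.15),('blue',364,287,.15),('bottle',251,89,.2),('jug',428,104,.1)):print(n,onz(c,u,v,z).round(3))
E
python3 m.py
```

```text
cap (np.float32(335.225), np.float32(157.475)) 14.475 [ 0.6175 -0.0249  0.15  ] scene px top [324.  189.9] base [322.  233.5]
cap (np.float32(320.225), np.float32(132.225)) 14.7 [0.6681 0.0048 0.15  ] scene px top [348.4 196.9] base [344.2 240.5]
cap (np.float32(329.475), np.float32(190.975)) 13.6 [ 0.5509 -0.0135  0.15  ] scene px top [310.2 172.3] base [309.4 215.9]
tub [[0.678, 0.401], [0.648, 0.211], [0.39, 0.246], [0.419, 0.439]] c [0.534 0.324] sides [0.262, 0.192, 0.26, 0.195]
pan [[0.638, -0.271], [0.619, -0.436], [0.35, -0.405], [0.371, -0.233]] c [ 0.495 -0.336] sides [0.27, 0.165, 0.271, 0.174]
nap [ 0.79  -0.018  0.121]
turq [0.634 0.116 0.15 ]
green [0.356 0.005 0.15 ]
blue [ 0.365 -0.08   0.15 ]
bottle [0.739 0.136 0.2  ]
jug [ 0.742 -0.225  0.1  ]
```

View pics/crop.png

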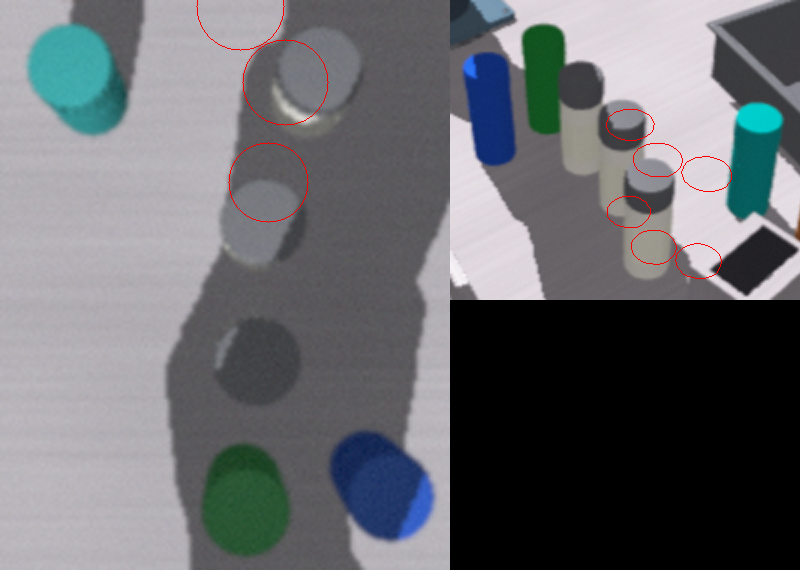

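The crop shows three white canisters with grey caps. Cap tops in top-view pixels are A (346.7,153.3), B (327.7,204) and C (326,250.3). The Hough circles missed, so I'll use these contour readings and check them against the scene view.

```bash
cat > m2.py <<'E'
from h import *
c=cap('top');s=cap('scene')
for n,a,b in(('A',(346.7,153.3),(320,197.5)),('B',(327.7,204),(306,167.5)),('C',(326,250.3),(286,149)),('green',(321.7,300),None),('blue',(370,295.7),None),('turq',(263.3,152.3),None)):
    p=onz(c,*a,.15); print(n,'top',p.round(4),end=' ')
    if b:
        o1,d1=ray(c,*a);o2,d2=ray(s,*b)
        t=np.linalg.lstsq(np.c_[d1,-d2],o2-o1,rcond=None)[0];print('tri',((o1+d1*t[0]+o2+d2*t[1])/2).round(4),'scene plane',onz(s,*b,.15).round(4),end='')
    print()
g=cv2.cvtColor(c['image'],cv2.COLOR_RGB2HSV)
E
python3 m2.py
python3 - <<'E'
from scipy.spatial.transform import Rotation as R
q=[0.69952926,0.10408128,-0.69945185,0.10292237]
print(R.from_quat(q).as_matrix().round(3))
E
```

```text
A top [ 0.6259 -0.0477  0.15  ] tri [ 0.6277 -0.0466  0.1462] scene plane [ 0.6316 -0.0476  0.15  ]
B top [ 0.5253 -0.01    0.15  ] tri [ 0.5264 -0.0091  0.1455] scene plane [ 0.5313 -0.0112  0.15  ]
C top [ 0.4353 -0.0067  0.15  ] tri [ 0.4363 -0.0052  0.1423] scene plane [ 0.4457 -0.0089  0.15  ]
green top [0.3407 0.0015 0.15  ] 
blue top [ 0.3488 -0.0914  0.15  ] 
turq top [0.6273 0.1173 0.15  ] 
[[-0.     0.29  -0.957]
 [ 0.002 -0.957 -0.29 ]
 [-1.    -0.002 -0.   ]]
```

Single-view positions and triangulation agree to a few mm, and heights come out at about 0.145 against the true 0.150. Targets in metres:

| Item | Position (x, y) |
|---|---|
| A | (.627, -.047) |
| B | (.527, -.010) |
| C | (.437, -.007) |
| Pan centre | (.495, -.336) |
| Tub centre | (.534, .324) |

I'll start with A, with the jaws opening along world y.

Call:
apply_moves([
  {"delta_pos": [28, 28, 0], "turn": -5.6, "gripper": 93},
  {"delta_pos": [28, 28, 0], "turn": -5.6, "gripper": 93},
  {"delta_pos": [28, 28, 0], "turn": -5.7, "gripper": 93},
  {"delta_pos": [28, 28, 0], "turn": 0, "gripper": 93},
  {"delta_pos": [28, 28, 0], "turn": 0, "gripper": 93},
  {"delta_pos": [28, 28, 0], "turn": 0, "gripper": 93},
  {"delta_pos": [28, 28, 0], "turn": 0, "gripper": 93},
  {"delta_pos": [28, 28, 0], "turn": 0, "gripper": 93},
])

```text
time: 0.97
eef_pos: [0.3843, -0.3008, 0.2438]
tcp_rot: [0.707, -0.001, -0.707, -0.0]
contact_force: [-0.3, -0.9, -0.0]
opening: 1.0
```

Call:
apply_moves([
  {"delta_pos": [28, 28, 0], "turn": 0, "gripper": 93},
  {"delta_pos": [28, 28, 0], "turn": 0, "gripper": 93},
  {"delta_pos": [28, 28, 0], "turn": 0, "gripper": 93},
  {"delta_pos": [28, 28, 0], "turn": 0, "gripper": 93},
  {"delta_pos": [28, 28, 0], "turn": 0, "gripper": 93},
  {"delta_pos": [28, 28, 0], "turn": 0, "gripper": 93},
  {"delta_pos": [28, 28, 0], "turn": 0, "gripper": 93},
  {"delta_pos": [28, 28, 0], "turn": 0, "gripper": 93},
])

```text
time: 1.63
eef_pos: [0.6084, -0.0766, 0.2436]
tcp_rot: [0.707, -0.0, -0.707, -0.0]
contact_force: [-0.0, -1.4, 0.3]
opening: 0.999
```

Call:
apply_moves([
  {"delta_pos": [19, 29.5, 0], "turn": 0, "gripper": 93},
  {"delta_pos": [0, 0, -20], "turn": 0, "gripper": 93},
  {"delta_pos": [0, 0, -20], "turn": 0, "gripper": 93},
  {"delta_pos": [0, 0, -15], "turn": 0, "gripper": 93},
  {"delta_pos": [0, 0, 0], "turn": 0, "gripper": 93},
  {"delta_pos": [0, 0, 0], "turn": 0, "gripper": 93},
])

```text
time: 2.13
eef_pos: [0.6258, -0.0487, 0.1879]
tcp_rot: [-0.706, 0.0, 0.708, 0.001]
contact_force: [-0.1, -0.7, 0.8]
opening: 0.999
```

```bash
python3 - <<'E'
from h import *
o=r.get_obs();print(o['eef_pos'],o['contact_force'],o['effort'])
c=cap('top','t3.png');s=cap('scene')
cv2.imwrite('pics/s3.png',cv2.resize(s['image'][100:300,180:440],None,fx=3,fy=3,interpolation=cv2.INTER_CUBIC)[:,:,::-1])
E
```

```text
[ 0.62579388 -0.04873606  0.18786539] [-0.14552476 -0.69031782  0.778923  ] [ 2.41327733e-01 -5.15747952e+01 -2.66930723e+01  4.30688588e-02
 -1.10095111e-01 -7.21069919e-04]
```

View pics/s3.png

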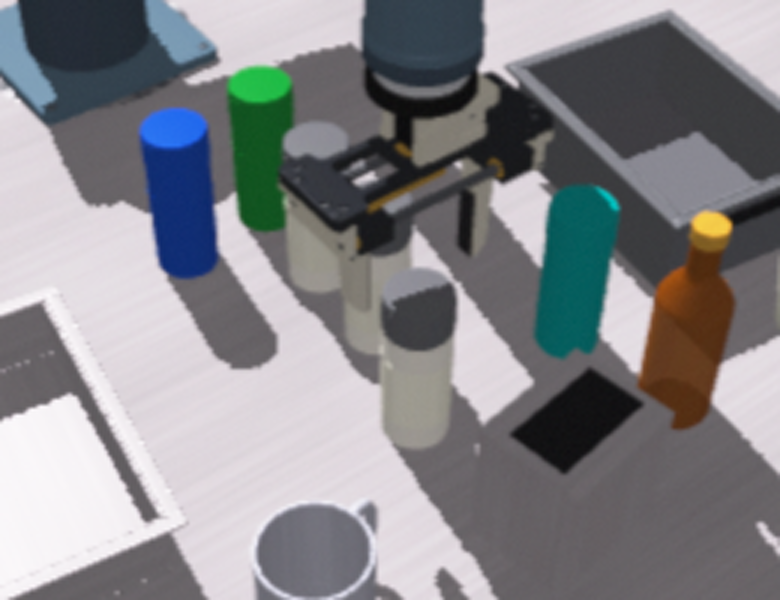

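```bash
python3 - <<'E'
from h import *
s=cap('scene')
c=cap('top')
k=lambda p:(((np.array(proj(s,p))-[180,100])*3).round(0), np.array(proj(c,p)).round(1))
for n,p in dict(tipL=[.626,.006,.163],tipR=[.626,-.104,.163],A=[.627,-.047,.15],A0=[.627,-.047,0],B=[.527,-.01,.15],C=[.437,-.007,.15],bottle=[.739,.136,.2],base=[0,0,.0]).items():print(n,*k(p))
E
```

```text
tipL [471. 247.] [319.7 152. ]
tipR [354. 308.] [376.  152.2]
A [417. 289.] [346.3 152.8]
A0 [412. 420.] [341.7 164.4]
B [376. 199.] [327.7 203.1]
C [314. 141.] [326.1 249.4]
bottle [708. 222.] [250.9  88.8]
base [89. 44.] [321.2 446.8]
```

View pics/t3.png

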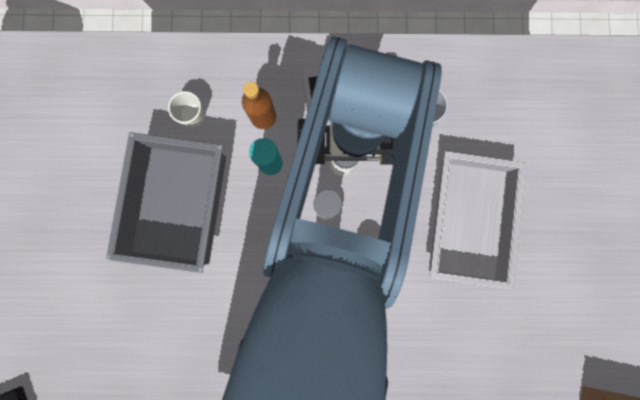

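The projected tips and the cap of A match the picture: the open fingers straddle A. Descending and gripping.

Call:
apply_moves([
  {"delta_pos": [1, 1, -20], "turn": 0, "gripper": 93},
  {"delta_pos": [0, 0, -20], "turn": 0, "gripper": 93},
  {"delta_pos": [0, 0, -18], "turn": 0, "gripper": 93},
  {"delta_pos": [0, 0, -12], "turn": 0, "gripper": 93},
  {"delta_pos": [0, 0, 0], "turn": 0, "gripper": 93},
  {"delta_pos": [0, 0, 0], "turn": 0, "gripper": 50},
  {"delta_pos": [0, 0, 0], "turn": 0, "gripper": 50},
  {"delta_pos": [0, 0, 0], "turn": 0, "gripper": 50},
])

```text
time: 3.0
eef_pos: [0.6283, -0.0482, 0.1203]
tcp_rot: [0.708, -0.001, -0.706, -0.0]
contact_force: [1.0, 0.9, 0.9]
opening: 0.835
```

Call:
apply_moves([
  {"delta_pos": [0, 0, 0], "turn": 0, "gripper": 45},
  {"delta_pos": [0, 0, 0], "turn": 0, "gripper": 45},
  {"delta_pos": [0, 0, 0], "turn": 0, "gripper": 45},
  {"delta_pos": [0, 0, 0], "turn": 0, "gripper": 45},
])

```text
time: 3.33
eef_pos: [0.6275, -0.0478, 0.1192]
tcp_rot: [0.707, -0.0, -0.707, -0.0]
contact_force: [0.3, 1.3, 2.2]
opening: 0.602
```

Call:
apply_moves([
  {"delta_pos": [0, 0, 0], "turn": 0, "gripper": 45},
  {"delta_pos": [0, 0, 0], "turn": 0, "gripper": 45},
  {"delta_pos": [0, 0, 10], "turn": 0, "gripper": 45},
  {"delta_pos": [0, 0, 15], "turn": 0, "gripper": 45},
  {"delta_pos": [0, 0, 15], "turn": 0, "gripper": 45},
  {"delta_pos": [0, 0, 0], "turn": 0, "gripper": 45},
  {"delta_pos": [0, 0, 0], "turn": 0, "gripper": 45},
  {"delta_pos": [0, 0, 0], "turn": 0, "gripper": 45},
])

```text
time: 4.0
eef_pos: [0.6265, -0.0478, 0.1575]
tcp_rot: [-0.706, 0.0, 0.708, 0.001]
contact_force: [-0.0, 0.0, -4.6]
opening: 0.603
```

Call:
apply_moves([
  {"delta_pos": [0, 0, 0], "turn": 0, "gripper": 45},
  {"delta_pos": [0, 0, 0], "turn": 0, "gripper": 45},
])

```text
time: 4.17
eef_pos: [0.6265, -0.0478, 0.1573]
tcp_rot: [-0.706, 0.0, 0.708, 0.001]
contact_force: [0.0, 0.5, -3.9]
opening: 0.6
```

Call:
apply_moves([
  {"delta_pos": [0, 0, 0], "turn": 0, "gripper": 45},
])

```text
time: 4.25
eef_pos: [0.6268, -0.0478, 0.1577]
tcp_rot: [-0.707, 0.0, 0.708, 0.001]
contact_force: [0.2, -0.7, -4.6]
opening: 0.597
```

Call:
apply_moves([
  {"delta_pos": [0, 0, 0], "turn": 0, "gripper": 45},
])

```text
time: 4.33
eef_pos: [0.627, -0.0479, 0.158]
tcp_rot: [-0.707, 0.0, 0.707, 0.001]
contact_force: [-0.3, -0.0, -4.0]
opening: 0.601
```

```bash
python3 -c "
from h import *
o=r.get_obs();print(o['eef_pos'],o['contact_force'],o['wrist_torque'],o['effort'])"
```

```text
[ 0.62702406 -0.04788204  0.15802592] [-0.32886727 -0.00937044 -3.98387416] [0.04417248 0.00449134 0.03763749] [-9.54742864e-04 -5.61434805e+01 -2.84948766e+01  3.54346423e-02
 -6.91414531e-02  4.31849594e-05]
```

The held load is about 4.2 N, so A is full and goes to the far end of the pan, target (.565, -.344).

Call:
apply_moves([
  {"delta_pos": [0, 0, 20], "turn": 0, "gripper": 45},
  {"delta_pos": [0, -10, 25], "turn": 0, "gripper": 45},
  {"delta_pos": [-4, -20, 15], "turn": 0, "gripper": 45},
  {"delta_pos": [-6, -28, 0], "turn": 0, "gripper": 45},
  {"delta_pos": [-7, -30, 0], "turn": 0, "gripper": 45},
  {"delta_pos": [-7, -30, 0], "turn": 0, "gripper": 45},
  {"delta_pos": [-7, -30, 0], "turn": 0, "gripper": 45},
  {"delta_pos": [-7, -30, 0], "turn": 0, "gripper": 45},
])

```text
time: 5.0
eef_pos: [0.5887, -0.2271, 0.2186]
tcp_rot: [-0.707, 0.0, 0.707, 0.0]
contact_force: [0.7, -0.0, -4.3]
opening: 0.603
```

Call:
apply_moves([
  {"delta_pos": [-7, -30, 0], "turn": 0, "gripper": 45},
  {"delta_pos": [-7, -30, 0], "turn": 0, "gripper": 45},
  {"delta_pos": [-6, -28, 0], "turn": 0, "gripper": 45},
  {"delta_pos": [-4, -20, 0], "turn": 0, "gripper": 45},
  {"delta_pos": [0, -10, 0], "turn": 0, "gripper": 45},
  {"delta_pos": [0, 0, 0], "turn": 0, "gripper": 45},
])

```text
time: 5.5
eef_pos: [0.5648, -0.3463, 0.2182]
tcp_rot: [-0.707, 0.002, 0.707, 0.001]
contact_force: [-0.7, -1.1, -2.9]
opening: 0.604
```

```bash
python3 - <<'E'
from h import *
o=r.get_obs();print(o['eef_pos'],o['contact_force'])
s=cap('scene')
cv2.imwrite('pics/s4.png',cv2.resize(s['image'][130:380,60:360],None,fx=2,fy=2,interpolation=cv2.INTER_CUBIC)[:,:,::-1])
for q in[(.638,-.271,.065),(.619,-.436,.065),(.35,-.405,.065),(.371,-.233,.065)]: print(((np.array(proj(s,q))-[60,130])*2).round())
E
```

```text
[ 0.56477965 -0.34634158  0.21815923] [-0.73550239 -1.07922826 -2.89990932]
[358. 282.]
[207. 349.]
[132. 179.]
[272. 128.]
```

View pics/s4.png

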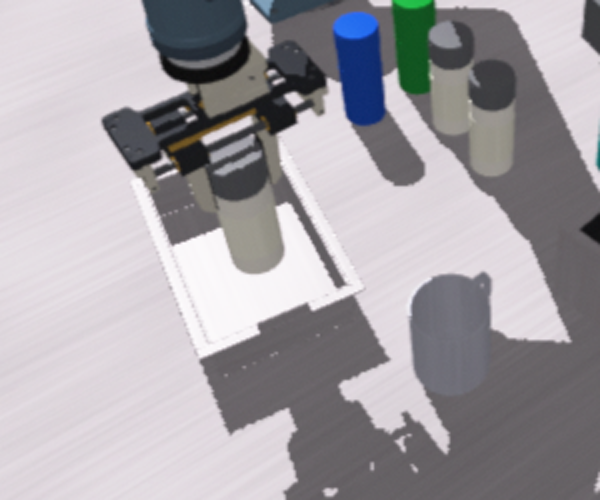

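The picture confirms the pan corners at about (358,288), (205,355) and (135,185), within a few px of prediction. The canister hangs upright over the far half. Lowering.

Call:
apply_moves([
  {"delta_pos": [0, 2, -10], "turn": 0, "gripper": 45},
  {"delta_pos": [0, 0, -20], "turn": 0, "gripper": 45},
  {"delta_pos": [0, 0, -22], "turn": 0, "gripper": 45},
  {"delta_pos": [0, 0, -18], "turn": 0, "gripper": 45},
  {"delta_pos": [0, 0, -12], "turn": 0, "gripper": 45},
  {"delta_pos": [0, 0, -7], "turn": 0, "gripper": 45},
  {"delta_pos": [0, 0, -3], "turn": 0, "gripper": 45},
  {"delta_pos": [0, 0, 0], "turn": 0, "gripper": 45},
])

```text
time: 6.22
eef_pos: [0.5656, -0.3412, 0.1263]
tcp_rot: [-0.707, -0.0, 0.707, 0.0]
contact_force: [-0.5, 0.2, -4.3]
opening: 0.598
```

Call:
apply_moves([
  {"delta_pos": [0, 0, -1.5], "turn": 0, "gripper": 45},
  {"delta_pos": [0, 0, -1.5], "turn": 0, "gripper": 45},
  {"delta_pos": [0, 0, -1], "turn": 0, "gripper": 45},
  {"delta_pos": [0, 0, 0], "turn": 0, "gripper": 45},
])

```text
time: 6.55
eef_pos: [0.5654, -0.3422, 0.1231]
tcp_rot: [0.707, -0.001, -0.707, -0.0]
contact_force: [-0.7, 0.1, -4.2]
opening: 0.598
```

Call:
apply_moves([
  {"delta_pos": [0, 0, -1], "turn": 0, "gripper": 45},
  {"delta_pos": [0, 0, -1], "turn": 0, "gripper": 45},
  {"delta_pos": [0, 0, 0], "turn": 0, "gripper": 45},
])

```text
time: 6.8
eef_pos: [0.5657, -0.3422, 0.1222]
tcp_rot: [0.708, -0.001, -0.707, -0.0]
contact_force: [-1.7, 1.4, 4.1]
opening: 0.599
```

Force rose from -4.2 to +4.1 N, so it is standing on the pan floor. Releasing.

Call:
apply_moves([
  {"delta_pos": [0, 0, 0], "turn": 0, "gripper": 93},
  {"delta_pos": [0, 0, 0], "turn": 0, "gripper": 93},
  {"delta_pos": [0, 0, 0], "turn": 0, "gripper": 93},
  {"delta_pos": [0, 0, 0], "turn": 0, "gripper": 93},
  {"delta_pos": [0, 0, 0], "turn": 0, "gripper": 93},
  {"delta_pos": [0, 0, 0], "turn": 0, "gripper": 93},
  {"delta_pos": [0, 0, 0], "turn": 0, "gripper": 93},
  {"delta_pos": [0, 0, 10], "turn": 0, "gripper": 93},
])

```text
time: 7.47
eef_pos: [0.5642, -0.3411, 0.1287]
tcp_rot: [-0.706, -0.001, 0.708, 0.001]
contact_force: [-0.3, 0.4, -0.9]
opening: 0.994
```

Call:
apply_moves([
  {"delta_pos": [0, 0, 25], "turn": 0, "gripper": 93},
  {"delta_pos": [0, 0, 30], "turn": 0, "gripper": 93},
  {"delta_pos": [0, 0, 30], "turn": 0, "gripper": 93},
  {"delta_pos": [0, 30, 10], "turn": 0, "gripper": 93},
  {"delta_pos": [-4, 38, 0], "turn": 0, "gripper": 93},
  {"delta_pos": [-4, 38, 0], "turn": 0, "gripper": 93},
  {"delta_pos": [-4, 38, 0], "turn": 0, "gripper": 93},
  {"delta_pos": [-4, 38, 0], "turn": 0, "gripper": 93},
])

```text
time: 8.13
eef_pos: [0.5489, -0.1585, 0.2267]
tcp_rot: [0.708, -0.001, -0.707, -0.001]
contact_force: [-0.4, 0.2, 0.2]
opening: 0.998
```

Call:
apply_moves([
  {"delta_pos": [-5, 38, 0], "turn": 0, "gripper": 93},
  {"delta_pos": [-5, 38, 0], "turn": 0, "gripper": 93},
  {"delta_pos": [-6, 38, 0], "turn": 0, "gripper": 93},
  {"delta_pos": [-6, 36, 0], "turn": 0, "gripper": 93},
  {"delta_pos": [0, 0, 0], "turn": 0, "gripper": 93},
  {"delta_pos": [0, 0, 0], "turn": 0, "gripper": 93},
])

```text
time: 8.63
eef_pos: [0.5271, -0.0081, 0.2268]
tcp_rot: [0.708, 0.001, -0.707, 0.001]
contact_force: [-0.3, -0.2, 0.1]
opening: 1.002
```

Call:
apply_moves([
  {"delta_pos": [0, -1, -20], "turn": 0, "gripper": 93},
  {"delta_pos": [0, 0, -25], "turn": 0, "gripper": 93},
  {"delta_pos": [0, 0, -25], "turn": 0, "gripper": 93},
  {"delta_pos": [0, 0, -20], "turn": 0, "gripper": 93},
  {"delta_pos": [0, 0, -13], "turn": 0, "gripper": 93},
  {"delta_pos": [0, 0, -5.5], "turn": 0, "gripper": 93},
  {"delta_pos": [0, 0, 0], "turn": 0, "gripper": 93},
  {"delta_pos": [0, 0, 0], "turn": 0, "gripper": 45},
])

```text
time: 9.3
eef_pos: [0.5279, -0.0119, 0.1177]
tcp_rot: [0.707, -0.001, -0.707, -0.001]
contact_force: [0.7, 0.1, 0.1]
opening: 0.966
```

Call:
apply_moves([
  {"delta_pos": [0, 0, 0], "turn": 0, "gripper": 45},
  {"delta_pos": [0, 0, 0], "turn": 0, "gripper": 45},
  {"delta_pos": [0, 0, 0], "turn": 0, "gripper": 45},
  {"delta_pos": [0, 0, 0], "turn": 0, "gripper": 45},
  {"delta_pos": [0, 0, 0], "turn": 0, "gripper": 45},
  {"delta_pos": [0, 0, 0], "turn": 0, "gripper": 45},
  {"delta_pos": [0, 0, 0], "turn": 0, "gripper": 45},
  {"delta_pos": [0, 0, 0], "turn": 0, "gripper": 45},
])

```text
time: 9.97
eef_pos: [0.5275, -0.0109, 0.1175]
tcp_rot: [0.707, -0.0, -0.707, -0.0]
contact_force: [-0.6, -0.2, 3.6]
opening: 0.602
```

Call:
apply_moves([
  {"delta_pos": [0, 0, 10], "turn": 0, "gripper": 45},
  {"delta_pos": [0, 0, 15], "turn": 0, "gripper": 45},
  {"delta_pos": [0, 0, 15], "turn": 0, "gripper": 45},
  {"delta_pos": [0, 0, 0], "turn": 0, "gripper": 45},
  {"delta_pos": [0, 0, 0], "turn": 0, "gripper": 45},
  {"delta_pos": [0, 0, 0], "turn": 0, "gripper": 45},
  {"delta_pos": [0, 0, 0], "turn": 0, "gripper": 45},
])

```text
time: 10.55
eef_pos: [0.5266, -0.0108, 0.1562]
tcp_rot: [-0.706, 0.0, 0.708, 0.001]
contact_force: [1.3, 1.1, -0.6]
opening: 0.603
```

Call:
apply_moves([
  {"delta_pos": [0, 0, 0], "turn": 0, "gripper": 45},
])

```text
time: 10.63
eef_pos: [0.5266, -0.0108, 0.1562]
tcp_rot: [-0.706, 0.0, 0.708, 0.001]
contact_force: [-0.4, 1.0, -1.3]
opening: 0.6
```

Call:
apply_moves([
  {"delta_pos": [0, 0, 0], "turn": 0, "gripper": 45},
])

```text
time: 10.72
eef_pos: [0.5269, -0.0108, 0.1564]
tcp_rot: [-0.707, 0.0, 0.708, 0.001]
contact_force: [0.2, 0.0, -1.3]
opening: 0.604
```

Load is about 1.1 N, so B is empty and goes to the tub at about (.594, .316). I'll pass turquoise on the near side, lifted.

Call:
apply_moves([
  {"delta_pos": [0, 0, 30], "turn": 0, "gripper": 45},
  {"delta_pos": [0, 0, 35], "turn": 0, "gripper": 45},
  {"delta_pos": [0, 12, 25], "turn": 0, "gripper": 45},
  {"delta_pos": [0, 25, 0], "turn": 0, "gripper": 45},
  {"delta_pos": [0, 32, 0], "turn": 0, "gripper": 45},
  {"delta_pos": [0, 32, 0], "turn": 0, "gripper": 45},
  {"delta_pos": [0, 32, 0], "turn": 0, "gripper": 45},
  {"delta_pos": [0, 32, 0], "turn": 0, "gripper": 45},
])

```text
time: 11.38
eef_pos: [0.527, 0.1554, 0.2468]
tcp_rot: [-0.707, 0.001, 0.707, 0.001]
contact_force: [1.2, 0.1, 0.8]
opening: 0.606
```

Call:
apply_moves([
  {"delta_pos": [0, 32, 0], "turn": 0, "gripper": 45},
  {"delta_pos": [8, 32, 0], "turn": 0, "gripper": 45},
  {"delta_pos": [15, 30, 0], "turn": 0, "gripper": 45},
  {"delta_pos": [18, 28, 0], "turn": 0, "gripper": 45},
  {"delta_pos": [16, 25, 0], "turn": 0, "gripper": 45},
  {"delta_pos": [10, 15, 0], "turn": 0, "gripper": 45},
  {"delta_pos": [0, 0, 0], "turn": 0, "gripper": 45},
  {"delta_pos": [0, 0, 0], "turn": 0, "gripper": 45},
])

```text
time: 12.05
eef_pos: [0.594, 0.3165, 0.2457]
tcp_rot: [-0.706, 0.0, 0.708, -0.0]
contact_force: [-0.8, -1.4, -1.4]
opening: 0.603
```

```bash
python3 - <<'E'
from h import *
o=r.get_obs();print(o['eef_pos'],o['contact_force'])
s=cap('scene','s5.png')
for q in[(.678,.401,.095),(.648,.211,.095),(.39,.246,.095),(.419,.439,.095)]: print(np.array(proj(s,q)).round())
E
```

```text
[0.59397482 0.31646412 0.24569068] [-0.77268543 -1.3981868  -1.41011046]
[462. 152.]
[403. 174.]
[348. 121.]
[403. 103.]
```

View pics/s5.png

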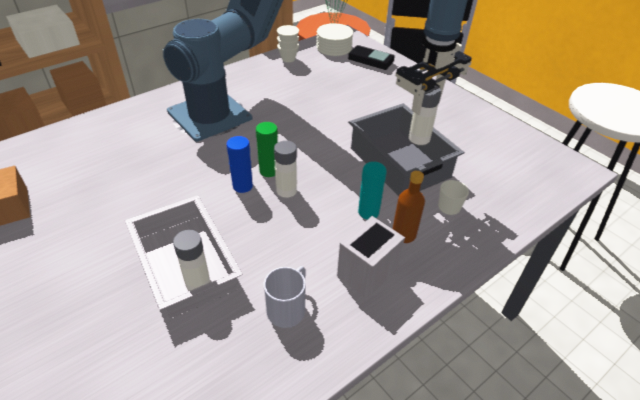

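A stands upright in the pan at (190,260), and B hangs over the tub at (423,115), whose corners match. Lowering and letting go about 10 mm above the floor.

Call:
apply_moves([
  {"delta_pos": [0, 0, -15], "turn": 0, "gripper": 45},
  {"delta_pos": [0, 0, -25], "turn": 0, "gripper": 45},
  {"delta_pos": [0, 0, -28], "turn": 0, "gripper": 45},
  {"delta_pos": [0, 0, -25], "turn": 0, "gripper": 45},
  {"delta_pos": [0, 0, -15], "turn": 0, "gripper": 45},
  {"delta_pos": [0, 0, -5], "turn": 0, "gripper": 45},
  {"delta_pos": [0, 0, 0], "turn": 0, "gripper": 45},
  {"delta_pos": [0, 0, 0], "turn": 0, "gripper": 45},
])

```text
time: 12.77
eef_pos: [0.5946, 0.3154, 0.1353]
tcp_rot: [0.707, -0.001, -0.707, -0.001]
contact_force: [-0.3, 0.1, -0.1]
opening: 0.602
```

Call:
apply_moves([
  {"delta_pos": [0, 0, 0], "turn": 0, "gripper": 93},
  {"delta_pos": [0, 0, 0], "turn": 0, "gripper": 93},
  {"delta_pos": [0, 0, 0], "turn": 0, "gripper": 93},
  {"delta_pos": [0, 0, 0], "turn": 0, "gripper": 93},
  {"delta_pos": [0, 0, 0], "turn": 0, "gripper": 93},
  {"delta_pos": [0, 0, 0], "turn": 0, "gripper": 93},
  {"delta_pos": [0, 0, 0], "turn": 0, "gripper": 93},
  {"delta_pos": [0, 0, 20], "turn": 0, "gripper": 93},
])

```text
time: 13.43
eef_pos: [0.5919, 0.3153, 0.15]
tcp_rot: [-0.704, 0.001, 0.71, -0.001]
contact_force: [-1.5, -1.0, -0.5]
opening: 1.0
```

Call:
apply_moves([
  {"delta_pos": [0, 0, 30], "turn": 0, "gripper": 93},
  {"delta_pos": [0, 0, 38], "turn": 0, "gripper": 93},
  {"delta_pos": [0, 0, 12], "turn": 0, "gripper": 93},
  {"delta_pos": [-20, -32, 0], "turn": 0, "gripper": 93},
  {"delta_pos": [-20, -32, 0], "turn": 0, "gripper": 93},
  {"delta_pos": [-20, -32, 0], "turn": 0, "gripper": 93},
  {"delta_pos": [-20, -32, 0], "turn": 0, "gripper": 93},
  {"delta_pos": [-20, -32, 0], "turn": 0, "gripper": 93},
])

```text
time: 14.1
eef_pos: [0.493, 0.1549, 0.2341]
tcp_rot: [0.707, -0.0, -0.707, -0.0]
contact_force: [0.3, -0.7, -0.5]
opening: 1.0
```

Call:
apply_moves([
  {"delta_pos": [-20, -32, 0], "turn": 0, "gripper": 93},
  {"delta_pos": [-20, -33, 0], "turn": 0, "gripper": 93},
  {"delta_pos": [-10, -33, 0], "turn": 0, "gripper": 93},
  {"delta_pos": [-7, -33, 0], "turn": 0, "gripper": 93},
  {"delta_pos": [0, -33, 0], "turn": 0, "gripper": 93},
  {"delta_pos": [0, 0, 0], "turn": 0, "gripper": 93},
  {"delta_pos": [0, 0, 0], "turn": 0, "gripper": 93},
])

```text
time: 14.68
eef_pos: [0.4374, -0.0094, 0.2344]
tcp_rot: [0.707, -0.002, -0.707, -0.002]
contact_force: [-0.7, -0.3, 0.7]
opening: 1.001
```

Call:
apply_moves([
  {"delta_pos": [0, 2, -20], "turn": 0, "gripper": 93},
  {"delta_pos": [0, 0, -28], "turn": 0, "gripper": 93},
  {"delta_pos": [0, 0, -28], "turn": 0, "gripper": 93},
  {"delta_pos": [0, 0, -22], "turn": 0, "gripper": 93},
  {"delta_pos": [0, 0, -13], "turn": 0, "gripper": 93},
  {"delta_pos": [0, 0, -5], "turn": 0, "gripper": 93},
  {"delta_pos": [0, 0, 0], "turn": 0, "gripper": 93},
  {"delta_pos": [0, 0, 0], "turn": 0, "gripper": 45},
])

```text
time: 15.35
eef_pos: [0.4378, -0.0053, 0.1186]
tcp_rot: [0.707, 0.0, -0.707, -0.0]
contact_force: [0.6, -0.1, -0.3]
opening: 0.967
```

Call:
apply_moves([
  {"delta_pos": [0, 0, 0], "turn": 0, "gripper": 45},
  {"delta_pos": [0, 0, 0], "turn": 0, "gripper": 45},
  {"delta_pos": [0, 0, 0], "turn": 0, "gripper": 45},
  {"delta_pos": [0, 0, 0], "turn": 0, "gripper": 45},
  {"delta_pos": [0, 0, 0], "turn": 0, "gripper": 45},
  {"delta_pos": [0, 0, 0], "turn": 0, "gripper": 45},
  {"delta_pos": [0, 0, 0], "turn": 0, "gripper": 45},
  {"delta_pos": [0, 0, 0], "turn": 0, "gripper": 45},
])

```text
time: 16.02
eef_pos: [0.4375, -0.0059, 0.1185]
tcp_rot: [0.707, -0.0, -0.707, -0.0]
contact_force: [-0.1, 1.8, 3.8]
opening: 0.599
```

Call:
apply_moves([
  {"delta_pos": [0, 0, 10], "turn": 0, "gripper": 45},
  {"delta_pos": [0, 0, 15], "turn": 0, "gripper": 45},
  {"delta_pos": [0, 0, 15], "turn": 0, "gripper": 45},
  {"delta_pos": [0, 0, 0], "turn": 0, "gripper": 45},
  {"delta_pos": [0, 0, 0], "turn": 0, "gripper": 45},
  {"delta_pos": [0, 0, 0], "turn": 0, "gripper": 45},
  {"delta_pos": [0, 0, 0], "turn": 0, "gripper": 45},
])

```text
time: 16.6
eef_pos: [0.4363, -0.0057, 0.1569]
tcp_rot: [-0.706, 0.0, 0.708, 0.001]
contact_force: [-0.3, 0.5, -4.5]
opening: 0.602
```

Call:
apply_moves([
  {"delta_pos": [0, 0, 0], "turn": 0, "gripper": 45},
])

```text
time: 16.68
eef_pos: [0.4365, -0.0058, 0.1571]
tcp_rot: [-0.706, 0.0, 0.708, 0.001]
contact_force: [-0.1, 1.1, -4.7]
opening: 0.602
```

Call:
apply_moves([
  {"delta_pos": [0, 0, 0], "turn": 0, "gripper": 45},
])

```text
time: 16.77
eef_pos: [0.4368, -0.0058, 0.1574]
tcp_rot: [-0.707, 0.0, 0.708, 0.001]
contact_force: [-0.1, -0.3, -3.9]
opening: 0.598
```

Load is about 4.4 N, so C is full and goes to the near half of the pan at about (.440, -.330).

Call:
apply_moves([
  {"delta_pos": [0, 0, 25], "turn": 0, "gripper": 45},
  {"delta_pos": [4, -10, 25], "turn": 0, "gripper": 45},
  {"delta_pos": [4, -20, 15], "turn": 0, "gripper": 45},
  {"delta_pos": [2, -28, 0], "turn": 0, "gripper": 45},
  {"delta_pos": [2, -30, 0], "turn": 0, "gripper": 45},
  {"delta_pos": [0, -30, 0], "turn": 0, "gripper": 45},
  {"delta_pos": [0, -30, 0], "turn": 0, "gripper": 45},
  {"delta_pos": [0, -30, 0], "turn": 0, "gripper": 45},
])

```text
time: 17.43
eef_pos: [0.449, -0.1852, 0.2227]
tcp_rot: [-0.707, 0.0, 0.707, 0.001]
contact_force: [0.2, 0.6, -4.0]
opening: 0.603
```

Call:
apply_moves([
  {"delta_pos": [0, -30, 0], "turn": 0, "gripper": 45},
  {"delta_pos": [-3, -30, 0], "turn": 0, "gripper": 45},
  {"delta_pos": [-3, -30, 0], "turn": 0, "gripper": 45},
  {"delta_pos": [-2, -28, 0], "turn": 0, "gripper": 45},
  {"delta_pos": [0, -18, 0], "turn": 0, "gripper": 45},
  {"delta_pos": [0, -10, 0], "turn": 0, "gripper": 45},
  {"delta_pos": [0, 0, 0], "turn": 0, "gripper": 45},
  {"delta_pos": [0, 0, 0], "turn": 0, "gripper": 45},
])

```text
time: 18.1
eef_pos: [0.4413, -0.3291, 0.2226]
tcp_rot: [-0.707, -0.0, 0.707, 0.001]
contact_force: [-0.4, 2.0, -3.3]
opening: 0.599
```

Call:
apply_moves([
  {"delta_pos": [0, 0, -12], "turn": 0, "gripper": 45},
  {"delta_pos": [0, 0, -22], "turn": 0, "gripper": 45},
  {"delta_pos": [0, 0, -24], "turn": 0, "gripper": 45},
  {"delta_pos": [0, 0, -18], "turn": 0, "gripper": 45},
  {"delta_pos": [0, 0, -11], "turn": 0, "gripper": 45},
  {"delta_pos": [0, 0, -6], "turn": 0, "gripper": 45},
  {"delta_pos": [0, 0, -3], "turn": 0, "gripper": 45},
  {"delta_pos": [0, 0, 0], "turn": 0, "gripper": 45},
])

```text
time: 18.77
eef_pos: [0.4416, -0.3294, 0.1273]
tcp_rot: [0.707, -0.0, -0.707, -0.0]
contact_force: [-0.1, 0.1, -4.7]
opening: 0.602
```

Call:
apply_moves([
  {"delta_pos": [0, 0, -1.5], "turn": 0, "gripper": 45},
  {"delta_pos": [0, 0, -1.5], "turn": 0, "gripper": 45},
  {"delta_pos": [0, 0, -1], "turn": 0, "gripper": 45},
  {"delta_pos": [0, 0, 0], "turn": 0, "gripper": 45},
])

```text
time: 19.1
eef_pos: [0.4414, -0.3301, 0.1235]
tcp_rot: [0.707, -0.001, -0.707, -0.0]
contact_force: [0.8, 0.2, -3.5]
opening: 0.597
```

Call:
apply_moves([
  {"delta_pos": [0, 0, -1], "turn": 0, "gripper": 45},
  {"delta_pos": [0, 0, -1], "turn": 0, "gripper": 45},
  {"delta_pos": [0, 0, 0], "turn": 0, "gripper": 45},
])

```text
time: 19.35
eef_pos: [0.4415, -0.3302, 0.1216]
tcp_rot: [0.707, -0.001, -0.707, -0.0]
contact_force: [-0.4, 0.7, -1.6]
opening: 0.602
```

Call:
apply_moves([
  {"delta_pos": [0, 0, -0.7], "turn": 0, "gripper": 45},
  {"delta_pos": [0, 0, 0], "turn": 0, "gripper": 45},
  {"delta_pos": [0, 0, 0], "turn": 0, "gripper": 45},
])

```text
time: 19.6
eef_pos: [0.4415, -0.3301, 0.1215]
tcp_rot: [0.707, -0.001, -0.707, -0.0]
contact_force: [-0.7, 2.3, 5.6]
opening: 0.602
```

It is standing on the pan floor (+5.6 N). Releasing and withdrawing.

Call:
apply_moves([
  {"delta_pos": [0, 0, 0], "turn": 0, "gripper": 93},
  {"delta_pos": [0, 0, 0], "turn": 0, "gripper": 93},
  {"delta_pos": [0, 0, 0], "turn": 0, "gripper": 93},
  {"delta_pos": [0, 0, 0], "turn": 0, "gripper": 93},
  {"delta_pos": [0, 0, 0], "turn": 0, "gripper": 93},
  {"delta_pos": [0, 0, 0], "turn": 0, "gripper": 93},
  {"delta_pos": [0, 0, 0], "turn": 0, "gripper": 93},
  {"delta_pos": [0, 0, 10], "turn": 0, "gripper": 93},
])

```text
time: 20.27
eef_pos: [0.4404, -0.329, 0.129]
tcp_rot: [-0.706, -0.001, 0.708, 0.001]
contact_force: [0.2, -0.1, 0.2]
opening: 0.996
```

Call:
apply_moves([
  {"delta_pos": [0, 0, 25], "turn": 0, "gripper": 93},
  {"delta_pos": [0, 0, 35], "turn": 0, "gripper": 93},
  {"delta_pos": [0, 0, 35], "turn": 0, "gripper": 93},
  {"delta_pos": [-25, -20, 20], "turn": 0, "gripper": 93},
  {"delta_pos": [-30, -20, 0], "turn": 0, "gripper": 93},
  {"delta_pos": [-30, -20, 0], "turn": 0, "gripper": 93},
  {"delta_pos": [-30, -20, 0], "turn": 0, "gripper": 93},
  {"delta_pos": [-30, -20, 0], "turn": 0, "gripper": 93},
])

```text
time: 20.93
eef_pos: [0.295, -0.4305, 0.2467]
tcp_rot: [0.707, -0.001, -0.707, 0.0]
contact_force: [-0.8, -0.4, -0.2]
opening: 0.998
```

Call:
apply_moves([
  {"delta_pos": [-20, -20, 0], "turn": 0, "gripper": 93},
  {"delta_pos": [0, 0, 0], "turn": 0, "gripper": 93},
  {"delta_pos": [0, 0, 0], "turn": 0, "gripper": 93},
  {"delta_pos": [0, 0, 0], "turn": 0, "gripper": 93},
  {"delta_pos": [0, 0, 0], "turn": 0, "gripper": 93},
  {"delta_pos": [0, 0, 0], "turn": 0, "gripper": 93},
])

```text
time: 21.43
eef_pos: [0.2773, -0.4491, 0.2457]
tcp_rot: [0.707, 0.0, -0.707, 0.0]
contact_force: [0.3, -0.6, -0.1]
opening: 0.999
```

```bash
python3 - <<'E'
from h import *
c=cap('top');s=cap('scene')
t=c['image'][20:320,80:560];q=s['image'][80:340,100:500]
o=np.zeros((560,480,3),np.uint8);o[:300]=t;o[300:,:400]=q
cv2.imwrite('pics/end.png',o[:,:,::-1])
a=cv2.imread('pics/top1.png')[:,:,::-1]
d=np.abs(a.astype(int)-c['image']).sum(2)
ob=r.get_obs();print(ob['time'],np.abs(ob['qvel']).max(),ob['eef_pos'],ob['contact_force'])
# bystander positions before/after by colour
for im in(a,c['image']):
    h=cv2.cvtColor(np.ascontiguousarray(im),cv2.COLOR_RGB2HSV)
    for n,lo,hi,bx in(('amber',5,22,(230,70,290,140)),('turq',80,98,(240,130,290,180)),('green',50,75,(300,270,345,320)),('blue',105,125,(345,265,395,315))):
        m=cv2.inRange(h,(lo,90,30),(hi,255,255));M=np.zeros_like(m);x0,y0,x1,y1=bx;M[y0:y1,x0:x1]=m[y0:y1,x0:x1]
        y,x=np.nonzero(M);print(n,x.mean().round(1),y.mean().round(1),len(x),end=' | ')
    print()
E
```

```text
21.5333 0.005531801472412788 [ 0.27716499 -0.44925115  0.2455671 ] [0.94470625 0.29938115 0.25078569]
amber 258.2 105.8 1078 | turq 265.7 155.6 862 | green 321.3 296.7 814 | blue 366.7 291.5 889 | 
amber 258.2 105.8 1078 | turq 265.7 155.6 861 | green 321.3 296.7 807 | blue 366.8 291.7 890 |
```

View pics/end.png

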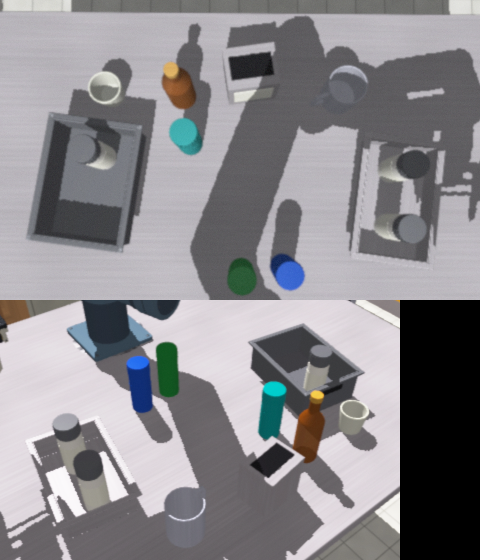

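The final picture shows two canisters upright in the pan at (405,165) and (405,228), and one in the tub at (90,150). The bottle, jug, cup and look-alikes are where they started.

```bash
python3 -c "
from bench import r
print(r.close_job())"
```

```text
the job is handed in; nothing more can be done
None
```

The job is done and handed in at about 21.5 s of the 72 s allowed. I lifted all three white, grey-capped canisters to weigh them:

| Canister (start x, y in m) | Load when lifted | Verdict | Where it went |
|---|---|---|---|
| Far (.627, -.047) | about 4.2 N | full | stood in the pan, far half |
| Middle (.527, -.010) | about 1.1 N | empty | released about 10 mm above the tub floor |
| Near (.437, -.007) | about 4.4 N | full | stood in the pan, near half |

Both full canisters were lowered in 1 mm steps or less until the force showed them standing on the pan floor, and only then released.

**Last checks:** The final pictures show two canisters upright in the pan and one standing in the tub. In the top view, the bottle and the blue, green and turquoise look-alikes are within 0.2 px of where they started. I checked the cup and jug by eye only, and they look unmoved. The arm was clear of everything and still.

**Failed or disagreeing checks:** My automatic circle fit missed the caps, so I used cap centres read by eye from an enlarged crop. Cross-checking those between the two cameras put the cap tops at 142–146 mm instead of the true 150 mm. All three grasps still closed at the expected 56 mm.

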